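# Ring the pass bell and point out the slice to be served

## Task

The runner is to collect the spinach slice (green leaves and white dollops of ricotta). Call the runner: press the button of the call bell right down with a fingertip and let it spring back. Then point at the spinach slice with the fingertips, just above its middle, a few centimetres clear; hold still there for two seconds and finish while still pointing. Touch no plate or food, point at neither of the other slices, pick nothing up, and leave plates, bell, shaker and sauce tub standing where they are.

Things in the scene. Friction and masses are not known exactly. Their poses are not given: they have to be found in the camera images.
- bell: Counter call bell: brass dome 85 mm across and 48 mm high on a black foot, with a small round brass button on a stem in the middle of its top. Loose, about 0.25 kg, stands freely. Origin at the centre of its underside.
- bell_top (a point): Centre of the top of the bell's button (a rounded cap 20 mm across, 18 mm across at its shoulder and flat for 10 mm), 62 mm above the counter when up. Moves down with the button.
- bell_button (a joint): Travel of the bell's button in m: 0 up, 0.006 right down at its stop; it rings near the bottom (beyond 0.004). A spring returns it: it starts to give at about 1 N and takes about 3 N to go right down.
- plate_spinach: White round plate 210 mm across, 16 mm high at the rim, with a red-checked paper liner and one wedge-shaped slice of baked pizza (155 mm from tip to crust, 115 mm wide at the crust) topped with dark green spinach leaves and white dollops of ricotta. Loose. Origin at the centre of the plate's underside, z up; the slice's tip points along the plate's -x axis, its brown crust lies at +x. The plate may stand at any of three places on the counter, turned any way.
- slice_spinach (a point): Point on the middle of the slice on plate_spinach, level with its highest topping, 30 mm above the counter (the crust rises no higher).
- plate_pepperoni: White round plate 210 mm across, 16 mm high at the rim, with a red-checked paper liner and one wedge-shaped slice of baked pizza (155 mm from tip to crust, 115 mm wide at the crust) topped with round red pepperoni. Loose. Origin at the centre of the plate's underside, z up; the slice's tip points along the plate's -x axis, its brown crust lies at +x. The plate may stand at any of three places on the counter, turned any way.
- slice_pepperoni (a point): Point on the middle of the slice on plate_pepperoni, level with its highest topping, 30 mm above the counter (the crust rises no higher).
- plate_olive: White round plate 210 mm across, 16 mm high at the rim, with a red-checked paper liner and one wedge-shaped slice of baked pizza (155 mm from tip to crust, 115 mm wide at the crust) topped with small rings of black olive on yellow cheese. Loose. Origin at the centre of the plate's underside, z up; the slice's tip points along the plate's -x axis, its brown crust lies at +x. The plate may stand at any of three places on the counter, turned any way.
- slice_olive (a point): Point on the middle of the slice on plate_olive, level with its highest topping, 30 mm above the counter (the crust rises no higher).
- shaker: Cream-coloured cheese shaker with a perforated steel cap, 70 mm across, 115 mm high, near the robot in one row with the bell and the sauce tub, in any order. Loose; origin under its centre.
- sauce_tub: Round brown-red sauce tub with a pale lid, 96 mm across at the lid, 80 mm high, in the same row. Loose; origin under its centre.
Mind the look-alikes: they are no part of the job. Several things have the shape of the bell; the one meant has the colours described above. What is shaped like the plate_spinach but turquoise is not meant.

How it is judged:
On the way, in this order (a step that is already met when the one before it is completed fails the run):
1. the bell's button is pressed down (more than 4 of its 6 mm) (value of joint bell_button above 0.004 m), for 0.02 s.
2. the button is up again and the fingertips dwell just above the middle of the spinach slice for 1.5 s (horizontal distance between the grasp point and slice_spinach below 0.035 m and z of the grasp point in the frame of slice_spinach between 0.012 and 0.09 m and value of joint bell_button below 0.0015 m), for 1.5 s.
At the end, for the whole second after the job is handed in: Still pointing at the spinach slice without contact: grasp point (19 mm behind the fingertips) within 35 mm of its middle seen from above, 12 to 90 mm above its toppings; bell button up; plates within 15 mm, bell, shaker and tub within 30 mm of where they began, bell upright and at rest (all of step 2 and distance of each of plate_spinach, plate_pepperoni, plate_olive from where it was at the start of the episode below 0.015 m and distance of each of bell, shaker, sauce_tub from where it was at the start of the episode below 0.03 m and angle between bell's own z axis and vertical below 0.1 rad and linear speed of each of bell, plate_spinach below 0.02 m/s); the robot touches nothing.
It fails at once if a plate or the food on it is touched (contact force between any of plate_spinach, plate_pepperoni, plate_olive and the fingers above 0.3 N or contact force between any of plate_spinach, plate_pepperoni, plate_olive and the arm above 0.3 N).
It fails at once if one of the other slices is pointed at: grasp point within 35 mm of its middle and less than 90 mm above it ((horizontal distance between the grasp point and slice_pepperoni below 0.035 m and z of the grasp point in the frame of slice_pepperoni below 0.09 m) or (horizontal distance between the grasp point and slice_olive below 0.035 m and z of the grasp point in the frame of slice_olive below 0.09 m)).
It fails at once if the bell is lifted, tipped or shoved away (more than 30 mm or 0.3 rad) (distance of bell from where it was at the start of the episode above 0.03 m or angle between bell's own z axis and vertical above 0.3 rad).
It fails at once if a bystander is lifted, pushed away or knocked over (30 mm) (distance of any of shaker, sauce_tub from where it was at the start of the episode above 0.03 m).
It also fails if it takes over 35 s, if anything falls off the work surface, if the arm or the gripper's body presses on something with over 40 N, if the wrist force passes 120 N, or if a joint passes its speed limit or range.

## Robot

A 7-joint arm with a two-finger parallel gripper is mounted at the origin on the work surface. World frame = base frame: x ahead of the robot, y to its left, z up, the work surface at z = 0. Lengths are in m, angles in rad, forces in N, time in s.
With the tool pointing down it reaches from about 0.4 to 0.85 m from the base axis. Payload 4.5 kg.
Tool frame: the origin (TCP) lies where the fingers leave the gripper's body, on its centre line; the fingertips stand 73 mm ahead of it and the grasp point (between the pads) lies 54 mm ahead of it (ctrl.finger_overhang is the distance from the TCP to the fingertips, in m); z points along the fingers, y is the line along which they close (so a half turn about z gives the same grasp; the last joint's range is limited). The gripper opens to 85 mm and grips with 20 to 120 N. Pads are 22 mm wide; open, the fingers measure 114 mm over their backs; the gripper's body (76 mm by 85 mm) begins 54 mm behind the grasp point. The pads swing forward as they close: fully open they stand 13 mm farther back than shut.
Start: joints at [-1.282, 0.689, -0.195, 1.565, 0.157, 0.902, -0.215], TCP at [0.158, 0.605, 0.304] pointing down, gripper open.
Joint ranges: [-3.01, 3.01], [-0.46, 2.08], [-1.47, 1.51], [0.13, 2.56], [-1, 4.14], [0.04, 2.09], [-2.66, 2.66]. Speed limits (rad/s): [2.57, 2.57, 3.14, 3.14, 3.14, 3.14, 3.14].

## Interface

Orientations are given as a 3x3 rotation matrix whose columns are the frame's x, y, z axes.
In Python, from rig import get_state, grab_frame, camera_params, workorder, spotter, ctrl gives the robot as it stands.
- The arm moves only by the tool step_arm, never from a script. Its argument "commands" is a list of rows, each a list of 3 entries, a list of its own where there are three numbers: the finger opening in cm, from 0 to 8.54, then the shift along the world's x, y, z in cm, then the turn, a rotation vector about the world's x, y, z in degrees. In form: [[gripper, [tx, ty, tz], [wx, wy, wz]], ...]. A call has 1 to 20 rows; each row shifts and turns the commanded pose from where the row before left it; what a row does not reach is not made up. A row lasts 1/8 s, in which the tool goes at most 62.5 mm and 10.7 degrees, less where a joint would pass 70% of its speed; a pose out of reach is approached as far as the arm can. A call is refused whole if a number of a shift passes 6.25 or a number of a turn 10.7, either way. A call with a gripper value outside its range is refused whole. The fingers move at their own pace and stop on an object; "newtons" is the grip in N (left out, the last holds). Time passes only in rows, so rows that do not move let the fingers close. It gives the time, the measured TCP pose, the force, the opening and the grip force at its end, in the units of the state.
- get_state(): the state, without advancing time (a new reading comes with each control period).
- grab_frame(name): name is "scene" or "top"; returns (picture, depth): 384x512x3 uint8, red, green, blue; 384x512 float32, m along the optical axis (not along the pixel's ray), 0 where there is no reading.
- camera_params(name): a dict with "vertical_fov" (degrees; the focal length in pixels is half the picture's height over the tangent of half this angle, whatever the lens; pixels are square), "cx", "cy" (the principal point, pixels), "distortion" ([k1, k2, p1, p2, k3] as OpenCV has them; the pictures are not rectified), "rvec" (rotation vector, rad) and "tvec" (3), from world to camera coordinates, as OpenCV has them. Camera axes: x right, y down, z forward; pixel columns grow to the right and rows downward; lengths in m; the calibration is good to about 2 mm. A picture is of the moment at which its call begins. camera_params takes no time and is no camera call.
- workorder.job_done(): hands the job in; it is judged then, once.
Trained networks look in the newest picture that a camera, given by its name, has taken for a name from the list of things; names that differ only in an ending like _2 or _b are one class to them, and where a whole thing is asked for, a point or a joint stands for the part that bears it (a point fixed in the world has none). Each returns a list of dicts, best first, with "p" (0 to 1); they miss things now and then, are a little off and sometimes report something else, mostly with a low value. They report only what shows in the picture. A call takes as long as a camera call. They do not tell look-alikes from the thing itself.
- spotter.spot_in(camera, label): "position" ([x, y, z] in m, in world coordinates, good to about 4 mm: the middle of the surface that is visible of it).
- spotter.outline_of(camera, label): "mask" (384x512 bool, what is visible of it).
- spotter.mark_of(camera, label): "position" ([x, y, z] in m, in world coordinates, good to about 4 mm: a listed point, or the origin of a listed thing).
The state is a dict: "time": time; "joints": joint angles; "qvel": joint speeds; "joint_torque": joint torques, N m; "eef_pos": TCP position; "orientation": TCP orientation; "contact_force": force on the tool from outside, world axes, zero at the start; "torque": the same for the moment, N m; "gripper_width": finger opening in m; "grasp_force": force on a finger pad.
Only numpy, scipy, OpenCV 4.12 (cv2) and the standard library are available. Lean on these libraries where they do the work, as an engineer would, in place of code of your own. Each camera call takes 0.05 s, during which the arm holds its last target. There are 200 camera calls.

## Working session

There is one attempt and no reset: what is moved stays moved. The work goes in short steps, Python scripts to look and compute and a tool call to move; the robot and the scene stay as the last step left them, time stands still between calls to the robot, and variables do not carry over. Pictures are saved under pics/ and viewed, at most 10 in all, crops included, and the job is handed in when it is done.

Besides the shell and the picture viewer there is one more tool, called after ">>>" in YAML: its name, and indented under it one key for each argument. step_arm: Moves the arm, as the interface text tells. Its arguments: {"type":"object","properties":{"commands":{"type":"array"},"newtons":{"type":"number"}},"required":["commands"]}

```bash
mkdir -p pics; python3 - <<'E'
from rig import *
import cv2
for c in ("top","scene"):
    p,d=grab_frame(c); cv2.imwrite(f"pics/{c}1.png",p[:,:,::-1])
    for l in ("bell_top","bell","slice_spinach","slice_pepperoni","slice_olive","shaker","sauce_tub"):
        print(c,l,[(x["position"],round(x["p"],2)) for x in spotter.mark_of(c,l)])
s=get_state();print(s["eef_pos"],s["orientation"],s["time"],s["gripper_width"],ctrl.finger_overhang)
E
```

```text
top bell_top [([0.4045, -0.1614, 0.0605], 0.53), ([0.2776, -0.3207, 0.0633], 0.49), ([0.4038, -0.2902, 0.0619], 0.46)]
top bell [([0.4052, -0.161, -0.0031], 0.68), ([0.4101, -0.2874, -0.0015], 0.67), ([0.2775, -0.3241, -0.0002], 0.55)]
top slice_spinach [([0.2778, 0.3323, 0.03], 0.84), ([0.6371, -0.0043, 0.0253], 0.66), ([0.5878, 0.2683, 0.0032], 0.62), ([0.6227, -0.2519, 0.0007], 0.35)]
top slice_pepperoni [([0.5792, 0.2623, 0.0289], 0.83)]
top slice_olive [([0.6349, -0.2477, 0.0293], 0.58)]
top shaker [([0.4155, 0.1618, 0.0014], 0.75)]
top sauce_tub [([0.4297, 0.0206, -0.0012], 0.67)]
scene bell_top [([0.4052, -0.2905, 0.0571], 0.55), ([0.4059, -0.1564, 0.0607], 0.41), ([0.2798, -0.3239, 0.0593], 0.38)]
scene bell [([0.4076, -0.1651, -0.0005], 0.96), ([0.2752, -0.3237, 0.0012], 0.89)]
scene slice_spinach [([0.2767, 0.3292, 0.0286], 0.67), ([0.6372, -0.0039, 0.0271], 0.58)]
scene slice_pepperoni [([0.5786, 0.2683, 0.0333], 0.7)]
scene slice_olive [([0.6358, -0.2528, 0.0303], 0.95)]
scene shaker [([0.4171, 0.1616, -0.0014], 0.67)]
scene sauce_tub [([0.4308, 0.0152, 0.0019], 0.86), ([0.5893, 0.2595, 0.0012], 0.21)]
[0.15752124 0.60486076 0.30393783] [[-9.67722846e-01  2.52016849e-01  3.68370092e-05]
 [ 2.52016852e-01  9.67722838e-01  1.24800447e-04]
 [-4.19619958e-06  1.30055791e-04 -9.99999992e-01]] 0.8 0.0851832495663871 0.0726
```

```bash
python3 -c "
import cv2,numpy as np
cv2.imwrite('pics/both.png',cv2.resize(np.hstack([cv2.imread('pics/top1.png'),cv2.imread('pics/scene1.png')]),(800,300)))"
```

```text
(no output)
```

View pics/top1.png

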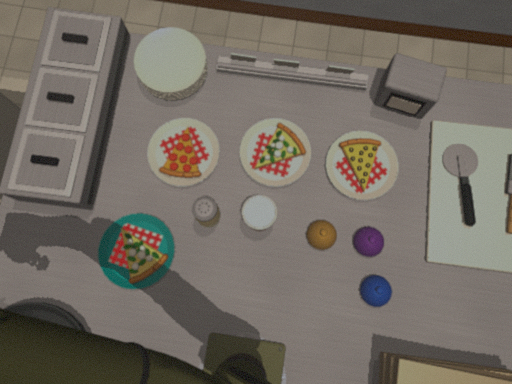

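View pics/scene1.png

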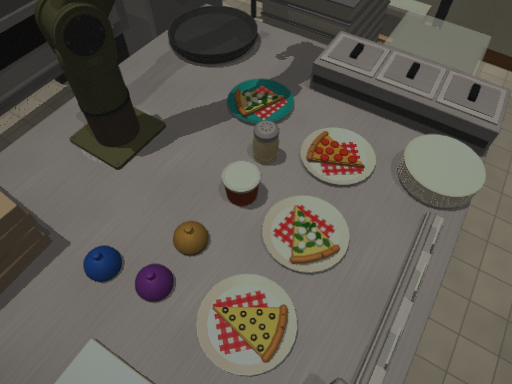

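The top picture shows the brass bell at (321,234), with the purple and blue look-alikes at (368,241) and (376,290). The spinach slice on the white plate is at (275,152), between pepperoni (183,152) and olive (362,165). The turquoise look-alike is at (137,250). The networks put the brass bell's button at about (0.405, -0.160) and the spinach slice at (0.637, -0.004).

>>> step_arm:
  commands:
    - [0,[4,-2.8,0],[0,0,0]]
    - [0,[4,-2.8,0],[0,0,0]]
    - [0,[4,-2.8,0],[0,0,0]]
    - [0,[4,-2.8,0],[0,0,0]]
    - [0,[4,-2.8,0],[0,0,0]]
    - [0,[4,-3,0],[0,0,0]]
    - [0,[4,-3,0],[0,0,0]]
    - [0,[1,-4,0],[0,0,0]]
    - [0,[1,-4,0],[0,0,0]]
    - [0,[1,-4,0],[0,0,0]]
    - [0,[1,-4,0],[0,0,0]]
    - [0,[1,-4,0],[0,0,0]]
    - [0,[1,-4,0],[0,0,0]]
    - [0,[0,-4,0],[0,0,0]]
    - [0,[0,-4,0],[0,0,0]]
    - [0,[0,-4,0],[0,0,0]]
    - [0,[0,-4,0],[0,0,0]]
  newtons: 20

```text
time: 2.92
eef_pos: [0.4976, 0.0035, 0.3041]
orientation: [[-0.968, 0.252, 0.001], [0.252, 0.968, 0.0], [-0.001, 0.0, -1.0]]
contact_force: [-0.7, 0.5, -0.1]
gripper_width: 0.0
grasp_force: 0.0
```

>>> step_arm:
  commands:
    - [0,[-2.3,-4,-2],[0,0,0]]
    - [0,[-2.3,-4,-3],[0,0,0]]
    - [0,[-2.3,-4,-3],[0,0,0]]
    - [0,[-2.3,-4,-3],[0,0,0]]
    - [0,[0,0,-2],[0,0,0]]
    - [0,[0,0,0],[0,0,0]]
    - [0,[0,0,0],[0,0,0]]

```text
time: 3.8
eef_pos: [0.4064, -0.1547, 0.1745]
orientation: [[-0.968, 0.251, 0.001], [0.251, 0.968, 0.0], [-0.001, 0.001, -1.0]]
contact_force: [0.1, 0.6, -0.3]
gripper_width: -0.0003
grasp_force: 0.0
```

```bash
python3 - <<'E'
from rig import *
import cv2,numpy as np
ims=[]
for c in ("top","scene"):
    p,d=grab_frame(c)
    for l in ("bell_top",):
        print(c,l,[(x["position"],round(x["p"],2)) for x in spotter.mark_of(c,l)])
    k=camera_params(c);f=192/np.tan(np.radians(k["vertical_fov"]/2))
    K=np.array([[f,0,k["cx"]],[0,f,k["cy"]],[0,0,1]])
    s=get_state();e=np.array(s["eef_pos"])
    tip=e+np.array(s["orientation"])[:,2]*ctrl.finger_overhang
    uv=cv2.projectPoints(np.array([tip,[.405,-.16,.062],[.637,-.004,.03]]),np.array(k["rvec"]),np.array(k["tvec"]),K,np.array(k["distortion"]))[0][:,0]
    print(c,uv.round(1).tolist())
    cen=uv[1].astype(int); x0=max(0,min(512-130,cen[0]-65));y0=max(0,min(384-160,cen[1]-110))
    ims.append(cv2.resize(p[y0:y0+160,x0:x0+130,::-1],(390,480),interpolation=cv2.INTER_CUBIC)); print(x0,y0)
cv2.imwrite("pics/near.png",np.hstack(ims))
print(e,tip,s["gripper_width"],s["joints"],s["time"],s["contact_force"],ctrl.finger_overhang)
E
```

```text
top bell_top [([0.2776, -0.3182, 0.0643], 0.54)]
top [[323.2, 228.4], [323.0, 231.6], [277.2, 146.3]]
257 121
scene bell_top [([0.407, -0.2936, 0.057], 0.6), ([0.6346, -0.0061, 0.0297], 0.6), ([0.2814, -0.3222, 0.0588], 0.57), ([0.406, -0.1561, 0.0591], 0.42)]
scene [[186.6, 216.4], [187.4, 227.0], [308.8, 232.1]]
122 116
[ 0.40619446 -0.15485425  0.17464879] [ 0.40632703 -0.15486625  0.10204891] -0.00019896070543165602 [ 0.34381948  0.70874194 -0.13627056  2.23905388  0.42541657  0.21524812
  1.14049688] 4.0 [-0.88399346 -0.45516296  0.36460686] 0.0726
```

View pics/near.png

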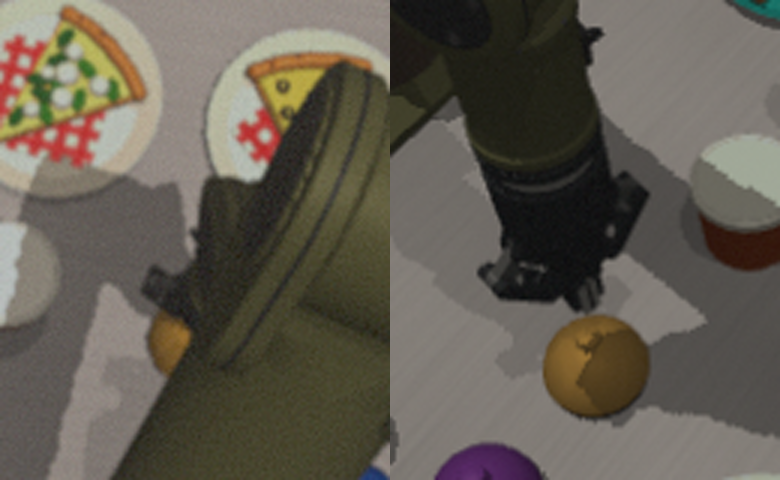

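The scene crop shows the closed fingertips just above the brass bell, with its button at about (189,228) in the full picture. That matches my estimate of (0.407, -0.159). Now I'll shift and lower until just above the button.

>>> step_arm:
  commands:
    - [0,[0.1,-0.4,-1],[0,0,0]]
    - [0,[0,0,-1],[0,0,0]]
    - [0,[0,0,-1],[0,0,0]]
    - [0,[0,0,-0.5],[0,0,0]]
    - [0,[0,0,0],[0,0,0]]
    - [0,[0,0,0],[0,0,0]]

```text
time: 4.75
eef_pos: [0.4066, -0.1591, 0.139]
orientation: [[-0.968, 0.252, 0.0], [0.252, 0.968, 0.0], [-0.0, 0.0, -1.0]]
contact_force: [-0.4, -0.1, -0.4]
gripper_width: -0.0005
grasp_force: 0.0
```

```bash
python3 - <<'E'
from rig import *
import cv2
p,d=grab_frame("scene"); cv2.imwrite("pics/n2.png",cv2.resize(p[170:270,130:250,::-1],(720,600),interpolation=cv2.INTER_CUBIC))
s=get_state();print(s["eef_pos"],s["contact_force"])
E
```

```text
[ 0.40661343 -0.15916346  0.13910886] [-0.67245933  0.48639748  0.28475564]
```

View pics/n2.png

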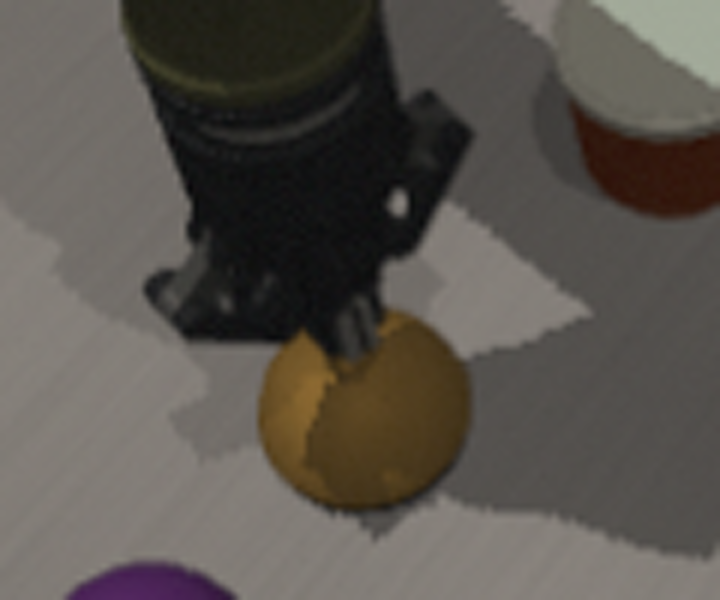

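The fingertips at crop (355,340) sit right over the button at (350,370). Now I'll press.

>>> step_arm:
  commands:
    - [0,[0,0,-0.3],[0,0,0]]
    - [0,[0,0,-0.3],[0,0,0]]
    - [0,[0,0,-0.3],[0,0,0]]
    - [0,[0,0,-0.1],[0,0,0]]
    - [0,[0,0,0],[0,0,0]]
    - [0,[0,0,0],[0,0,0]]

```text
time: 5.55
eef_pos: [0.4067, -0.1592, 0.129]
orientation: [[-0.968, 0.252, 0.001], [0.252, 0.968, -0.0], [-0.001, 0.0, -1.0]]
contact_force: [0.3, -1.1, 2.6]
gripper_width: -0.0001
grasp_force: 1.5
```

>>> step_arm:
  commands:
    - [0,[0,0,-0.1],[0,0,0]]
    - [0,[0,0,0],[0,0,0]]
    - [0,[0,0,0],[0,0,0]]

```text
time: 5.92
eef_pos: [0.4067, -0.1592, 0.1284]
orientation: [[-0.968, 0.252, 0.001], [0.252, 0.968, -0.0], [-0.001, -0.0, -1.0]]
contact_force: [-0.6, -0.5, 9.1]
gripper_width: 0.0001
grasp_force: 4.8
```

9 N means the button is at its stop. Next I'll lift clear and go to the spinach slice.

>>> step_arm:
  commands:
    - [0,[0,0,0.5],[0,0,0]]
    - [0,[0,0,1.5],[0,0,0]]
    - [0,[0,0,4],[0,0,0]]
    - [0,[0,0,4],[0,0,0]]
    - [0,[2.5,1.5,2],[0,0,0]]
    - [0,[3.5,2.4,0],[0,0,0]]
    - [0,[3.5,2.4,0],[0,0,0]]
    - [0,[3.5,2.4,0],[0,0,0]]
    - [0,[3.5,2.4,0],[0,0,0]]
    - [0,[3.5,2.4,0],[0,0,0]]
    - [0,[3,2,0],[0,0,0]]
    - [0,[0,0,0],[0,0,0]]
    - [0,[0,0,-2],[0,0,0]]
    - [0,[0,0,-2],[0,0,0]]
    - [0,[0,0,0],[0,0,0]]
    - [0,[0,0,0],[0,0,0]]

```text
time: 7.92
eef_pos: [0.6363, -0.0047, 0.2085]
orientation: [[-0.968, 0.253, -0.0], [0.253, 0.968, -0.0], [0.0, -0.0, -1.0]]
contact_force: [0.0, 0.7, 0.4]
gripper_width: -0.0002
grasp_force: 0.0
```

```bash
python3 - <<'E'
from rig import *
import cv2
for c in ("scene","top"):
    p,d=grab_frame(c); cv2.imwrite(f"pics/{c}3.png",p[:,:,::-1])
    for l in ("slice_spinach","bell","bell_top"): print(c,l,[(x["position"],round(x["p"],2)) for x in spotter.mark_of(c,l)])
s=get_state();print(s["eef_pos"],s["contact_force"],s["time"])
E
```

```text
scene slice_spinach [([0.6361, -0.0047, 0.0301], 0.77)]
scene bell [([0.4053, -0.1623, -0.0022], 0.67), ([0.4078, -0.2906, -0.0018], 0.67), ([0.276, -0.3273, -0.0006], 0.65)]
scene bell_top [([0.4073, -0.292, 0.0557], 0.55), ([0.4019, -0.1543, 0.0606], 0.53), ([0.2822, -0.3227, 0.0575], 0.38)]
top slice_spinach [([0.6363, -0.0064, 0.0287], 0.82), ([0.2792, 0.3339, 0.0314], 0.78)]
top bell [([0.4072, -0.2878, -0.001], 0.77), ([0.2748, -0.325, 0.0018], 0.65), ([0.4001, -0.1626, -0.0016], 0.56)]
top bell_top [([0.4052, -0.1621, 0.0648], 0.46), ([0.407, -0.2907, 0.0621], 0.46), ([0.2746, -0.3202, 0.0602], 0.38)]
[ 0.6365877  -0.0041462   0.20820638] [-0.24118194  0.24990669 -0.43484991] 8.325
```

View pics/scene3.png

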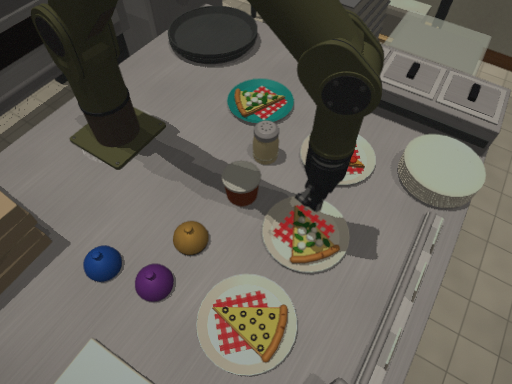

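The fingers, at (308,200), are above the middle of the spinach slice at (308,232). The bell at (190,237) still stands in place. I'll lower 6 cm, which leaves the tips about 4.5 cm clear, and hold.

>>> step_arm:
  commands:
    - [0,[0,0,-2],[0,0,0]]
    - [0,[0,0,-2],[0,0,0]]
    - [0,[0,0,-1.5],[0,0,0]]
    - [0,[0,0,-0.5],[0,0,0]]
    - [0,[0,0,0],[0,0,0]]
    - [0,[0,0,0],[0,0,0]]
    - [0,[0,0,0],[0,0,0]]

```text
time: 9.2
eef_pos: [0.6369, -0.0041, 0.1486]
orientation: [[-0.968, 0.252, 0.001], [0.252, 0.968, 0.0], [-0.001, 0.0, -1.0]]
contact_force: [-1.6, 0.4, -0.5]
gripper_width: 0.0001
grasp_force: 0.0
```

>>> step_arm:
  commands:
    - [0,[0,0,0],[0,0,0]]
    - [0,[0,0,0],[0,0,0]]
    - [0,[0,0,0],[0,0,0]]
    - [0,[0,0,0],[0,0,0]]
    - [0,[0,0,0],[0,0,0]]
    - [0,[0,0,0],[0,0,0]]
    - [0,[0,0,0],[0,0,0]]
    - [0,[0,0,0],[0,0,0]]
    - [0,[0,0,0],[0,0,0]]
    - [0,[0,0,0],[0,0,0]]
    - [0,[0,0,0],[0,0,0]]
    - [0,[0,0,0],[0,0,0]]
    - [0,[0,0,0],[0,0,0]]
    - [0,[0,0,0],[0,0,0]]
    - [0,[0,0,0],[0,0,0]]
    - [0,[0,0,0],[0,0,0]]
    - [0,[0,0,0],[0,0,0]]
    - [0,[0,0,0],[0,0,0]]

```text
time: 11.45
eef_pos: [0.6365, -0.0041, 0.1479]
orientation: [[-0.968, 0.252, 0.0], [0.252, 0.968, 0.0], [0.0, 0.0, -1.0]]
contact_force: [-0.5, -0.5, -0.3]
gripper_width: 0.0001
grasp_force: 0.0
```

```bash
python3 -c "
from rig import *
print(workorder.job_done())"
```

```text
the job is handed in; nothing more can be done
None
```

I pressed the brass bell's button to its stop (about 9 N) and released it. I then held the fingertips about 4.5 cm above the middle of the spinach slice for over two seconds and handed the job in still pointing; no verdict came back.

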